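# Push the sample cassette home and snap the clamp lever over

## Task

Clamp the blue sample cassette in its station without picking anything up: with your fingertips, push the cassette along its channel until it is fully home against the yellow stop, and then push the red lever over past its dead point until it snaps into lock, so that the presser holds the cassette down. Never lift the cassette, and leave the other things on the bench where they are.

Things in the scene. Friction and masses are not known exactly. Their poses are not given: they have to be found in the camera images.
- station: Clamp station fixed to the bench: base plate 210 x 160 mm, 10 mm thick (its top is the channel floor). Origin at bench level on the channel's centre line; plate from x = -120 to +90 mm. +x runs along the channel to the stop, +y to its left. Rails along x from -100 to +65 mm, inner faces at y = +-32 mm, tops 22 mm above the bench; the -x end is open. Turned up to 0.45 rad about z.
- stop_face (a point): Centre of the yellow end stop's face that looks back along the channel: 65 mm along +x from the station's origin, 27 mm above the bench; the stop is 44 mm high above the bench. Axes as the station.
- cassette: Blue block 90 (x) x 60 (y) x 40 mm high, 0.25 kg, loose between the rails (2 mm play each side), 28 to 50 mm short of the stop; axes as the station. Origin: centre of its underside, 10 mm above the bench; rear face to push 45 mm back along -x. Knob on top (20 mm across, to 64 mm, 25 mm behind centre). Home: origin 20 mm along +x of the station's. Slides with 1 to 4 N of friction.
- lever (a joint): Angle of the red lever (rad). 0 = open, leaning 0.65 rad from upright to the station's +y, held by a spring; it swings towards -y about a pivot along the station's x. 0.65 = upright, the dead point; past it the spring throws it over to 1.30 = locked. Starting it takes about 6 N sideways at the tip, then less and less. Drives the presser, so it is locked only once the cassette is home.
- lever_pivot (a point): Pivot of the lever, on top of the grey bridge over the channel: 47 mm along +x from the station's origin, on the centre line, 105 mm above the bench. Axes as the station. The bridge is 30 mm deep (x), its posts stand at y = +-48 to +-64 mm, its cross-bar is 73 to 86 mm above the bench.
- lever_tip (a point): Centre of the round end of the lever's red handle, 100 mm from the pivot; the handle is a round bar 18 mm thick from 52 mm to 100 mm (109 mm with its round end), below it a 10 mm steel bar. Open: 61 mm to +y of the pivot and 185 mm above the bench; upright: 205 mm above the bench.
- presser: Round rubber pad, 16 mm across, under the bridge at the same x, y as the pivot. Origin: centre of its lower face, 62 mm above the bench when the lever is open (12 mm above the cassette's top); it comes down with the lever and presses on the cassette's top when locked.
- spare: Grey spare cassette of the same shape (90 x 60 x 40 mm, knob to 64 mm), standing on the bench at the right (-y) of the station. Origin: centre of its underside. Leave alone.
- jar: Amber jar, 60 mm across, 85 mm high, on the bench left of the station's far end. Origin: centre of its underside. Leave alone.
- beaker: Clear open beaker, 66 mm across, 85 mm high, on the bench right of the station's far end. Origin: centre of its underside. Leave alone.
- reagent: White bottle with blue cap, 68 mm across, 170 mm high, at the far left. Origin: centre of its underside. Leave alone.
- driver: Screwdriver with an orange handle, 180 mm long, lying at the right of the bench. Leave alone.
- weight: Brass cylinder weight, 44 mm across, 45 mm high, at the left of the bench. Origin: centre of its underside. Leave alone.

How it is judged:
By the outcome, as a careful person would: the job done as asked, in the order asked, and still so for the second after the job is handed in, with the robot touching nothing.
It also fails if it takes over 45 s, if anything falls off the work surface, if the arm or the gripper's body presses on something with over 40 N, if the wrist force passes 120 N, or if a joint passes its speed limit or range.

## Robot

A 6-joint arm with a two-finger parallel gripper is mounted at the origin on the work surface. World frame = base frame: x ahead of the robot, y to its left, z up, the work surface at z = 0. Lengths are in m, angles in rad, forces in N, time in s.
With the tool pointing down it reaches from about 0.4 to 0.825 m from the base axis. Payload 7 kg.
Tool frame: the origin (TCP) lies between the finger pads; the fingertips stand 22 mm ahead of it and the grasp point (between the pads) lies 3 mm ahead of it; z points along the fingers, y is the direction in which the jaws open and shut (so a half turn about z gives the same grasp; the last joint's range is limited). The gripper opens to 88 mm and grips with 3 to 60 N. Pads are 19 mm wide; open, the fingers measure 130 mm over their backs; the gripper's body (78 mm by 193 mm) begins 47 mm behind the grasp point.
Start: joints at [1.561, 0.359, 0.012, 0, -1.224, -0.288], TCP at [0.198, 0.645, 0.249] pointing down, gripper open.
Joint ranges: [-3.07, 3.07], [-1.43, 2.12], [-1.02, 1.25], [-3.03, 1.67], [-3.05, -0], [-3.03, 3.03]. Speed limits (rad/s): [2.39, 2.39, 3.01, 3.14, 3.14, 3.14].

## Interface

Orientations are given as [roll, pitch, yaw] about the fixed x, y, z axes, in that order (R = Rz(yaw) Ry(pitch) Rx(roll)).
In Python, from station import * gives the robot as it stands. The module is installed in compiled form; this text tells all that it offers.
- The arm moves only by the tool move_arm, never from a script. Its argument "rows" is a list of rows, each an object with "delta_rot": the turn, a rotation vector about the world's x, y, z in degrees, a list of three; "delta_pos": the shift along the world's x, y, z in cm, a list of three; "hand": the finger opening in cm, from 0 to 8.76. A call has exactly 10 rows; each row shifts and turns the commanded pose from where the row before left it; what a row does not reach is not made up. A row lasts 1/10 s, in which the tool goes at most 50 mm and 8.59 degrees, less where a joint would pass 70% of its speed; a pose out of reach is approached as far as the arm can. A call is refused whole if a number of a shift passes 5 or a number of a turn 8.59, either way. A call with a gripper value outside its range is refused whole. The fingers move at their own pace and stop on an object; "force" is the grip in N (left out, the last holds). Time passes only in rows, so rows that do not move let the fingers close, or fill a call up. It gives the time, the measured TCP pose, the force and the opening at its end, in the units of the state.
- get_state(): the state, without advancing time (a new reading comes with each control period).
- grab_frame(name): name is "scene" or "side" or "wrist"; returns the picture (384x512x3 uint8, blue, green, red); there is no depth.
- camera_info(name): a dict with "camera_matrix" (3x3 intrinsics, pixels), "world_from_camera" (4x4, takes a point from camera to world coordinates); the wrist camera has in their place "T_tool_cam" (4x4, takes a point from camera to tool coordinates, whose origin is the TCP and whose axes are the flange's). Camera axes: x right, y down, z forward; pixel columns grow to the right and rows downward; lengths in m; the calibration is good to about 2 mm. A picture is of the moment at which its call begins: read the wrist's pose just before it. camera_info takes no time and is no camera call.
- job_done(): hands the job in, once; it reports no verdict.
The state is a dict: "t": time; "q": joint angles; "qd": joint speeds; "joint_efforts": joint torques, N m; "eef_pos": TCP position; "ee_rot": TCP orientation; "force": force on the tool from outside, world axes, zero at the start; "moment": the same for the moment, N m; "width": finger opening in m.
Only numpy, scipy, OpenCV 4.12 (cv2) and the standard library are available. Lean on these libraries where they do the work, as an engineer would, in place of code of your own. Each camera call takes 0.05 s, during which the arm holds its last target.

## Working session

There is one attempt and no reset: what is moved stays moved. The work goes in short steps, Python scripts to look and compute and a tool call to move; the robot and the scene stay as the last step left them, time stands still between calls to the robot, and variables do not carry over. Pictures are saved under pics/ and viewed, and the job is handed in when it is done.

Besides the shell and the picture viewer there is one more tool, called after "Call:" as name(argument=value, ...), one argument or row to a line, values as JSON. move_arm: Moves the arm, as the interface text tells. Its arguments: {"type":"object","properties":{"rows":{"type":"array"},"force":{"type":"number"}},"required":["rows"]}

```bash
mkdir -p pics
python3 - <<'E'
from station import *
import cv2, numpy as np
np.set_printoptions(precision=4,suppress=True)
s=get_state();print(s['t'],s['eef_pos'],s['ee_rot'],s['width'])
for n in ("scene","side"):
    cv2.imwrite(f"pics/{n}1.png",grab_frame(n)); c=camera_info(n);print(n,c['camera_matrix'],c['world_from_camera'])
print(camera_info("wrist"))
E
```

```text
0.0 [0.198  0.6449 0.2476] [ 3.14   -0.0001 -0.298 ] 0.08782371376879367
scene [[442.2483   0.     264.0638]
 [  0.     442.2483 186.1577]
 [  0.       0.       1.    ]] [[ 0.7794  0.5215 -0.3474  0.9764]
 [ 0.6265 -0.6407  0.4439 -0.5207]
 [ 0.0089 -0.5636 -0.826   1.1863]
 [ 0.      0.      0.      1.    ]]
side [[490.1705   0.     248.692 ]
 [  0.     490.1705 186.1667]
 [  0.       0.       1.    ]] [[-0.9996 -0.0236  0.0143  0.4915]
 [-0.0253  0.5809 -0.8136  1.3736]
 [ 0.0109 -0.8136 -0.5813  1.1226]
 [ 0.      0.      0.      1.    ]]
{'camera_matrix': array([[321.6892,   0.    , 251.0285],
       [  0.    , 321.6892, 190.8079],
       [  0.    ,   0.    ,   1.    ]]), 'T_tool_cam': array([[ 0.0006, -0.9555, -0.2948,  0.0799],
       [ 1.    ,  0.0002,  0.0014, -0.0009],
       [-0.0013, -0.2948,  0.9555, -0.1355],
       [ 0.    ,  0.    ,  0.    ,  1.    ]])}
```

View pics/scene1.png

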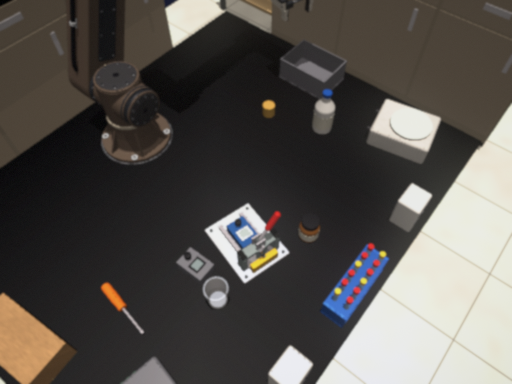

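View pics/side1.png

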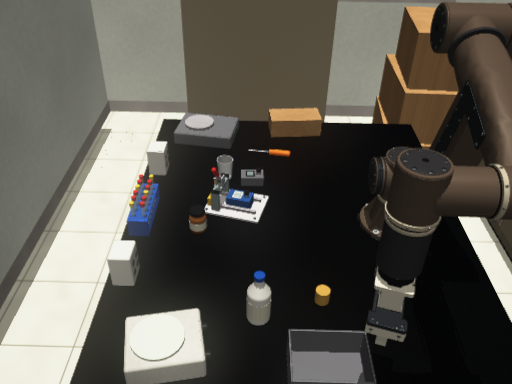

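The scene picture shows the station at about (247,242), with the red lever's tip at about (277,214). The spare is at (195,263), the beaker at (215,292) and the jar at (309,229). The side view has the station at about (237,203). Next I'll measure the station.

```bash
cat > h.py <<'E'
import numpy as np, cv2
from station import *
np.set_printoptions(precision=4,suppress=True)
def ray(n,uv,z,T=None):
    c=camera_info(n);K=c['camera_matrix'];T=c['world_from_camera'] if T is None else T
    d=T[:3,:3]@np.linalg.solve(K,[uv[0],uv[1],1.]);o=T[:3,3]
    return o+d*(z-o[2])/d[2]
def proj(n,p,T=None):
    c=camera_info(n);K=c['camera_matrix'];T=c['world_from_camera'] if T is None else T
    q=K@(T[:3,:3].T@(np.asarray(p)-T[:3,3]));return q[:2]/q[2]
E
python3 - <<'E'
from h import *
for n,(x0,y0,x1,y1) in (("scene",(165,190,345,325)),("side",(175,145,295,235))):
    im=cv2.imread(f"pics/{n}1.png");c=im[y0:y1,x0:x1]
    cv2.imwrite(f"pics/{n}1c.png",cv2.resize(c,None,fx=4.4,fy=4.4,interpolation=cv2.INTER_CUBIC))
    m=np.zeros(im.shape[:2],np.uint8);m[y0:y1,x0:x1]=(c.min(2)>150)*255
    m=cv2.morphologyEx(m,cv2.MORPH_CLOSE,np.ones((3,3)))
    k,l,st,_=cv2.connectedComponentsWithStats(m);i=1+st[1:,4].argmax()
    pts=np.argwhere(l==i)[:,::-1].astype(np.float32)
    W=np.array([ray(n,p,.01)[:2] for p in pts],np.float32)*1000
    r=cv2.minAreaRect(W);print(n,r,cv2.boxPoints(r))
    hsv=cv2.cvtColor(im,cv2.COLOR_BGR2HSV)
    for nm,lo,hi in(("yellow",(20,120,100),(35,255,255)),("blue",(100,120,60),(125,255,255)),("red",(0,180,80),(6,255,255))):
        mm=cv2.inRange(hsv,lo,hi)[y0:y1,x0:x1]; k,l,st,ce=cv2.connectedComponentsWithStats(mm)
        print(nm,[(st[i,:].tolist(),(ce[i]+[x0,y0]).round(1)) for i in range(1,k) if st[i,4]>8])
E
```

```text
scene ((562.7581176757812, -75.02658081054688), (161.59066772460938, 211.57107543945312), 75.1185073852539) [[ 439.7708 -125.9441]
 [ 644.2456 -180.2799]
 [ 685.7454  -24.1091]
 [ 481.2706   30.2267]]
yellow [([85, 58, 27, 23, 240], array([263.5, 259.2])), ([170, 99, 6, 6, 30], array([337.4, 291.3]))]
blue [([63, 27, 26, 31, 246], array([239.1, 231.9])), ([177, 84, 3, 4, 9], array([343.2, 275.9])), ([170, 89, 6, 8, 27], array([338.3, 283.5])), ([156, 98, 24, 37, 575], array([334.5, 307.9]))]
red [([102, 22, 13, 17, 96], array([273. , 219.6]))]
side ((563.8607788085938, -72.18898010253906), (160.3860626220703, 208.9973907470703), 75.264892578125) [[ 442.4017 -123.1653]
 [ 644.5256 -176.3239]
 [ 685.3199  -21.2126]
 [ 483.196    31.946 ]]
yellow [([32, 48, 4, 12, 33], array([208.9, 198.9]))]
blue [([52, 43, 27, 20, 272], array([239.1, 198.7]))]
red [([36, 22, 5, 6, 23], array([213.2, 169.4]))]
```

View pics/scene1c.png

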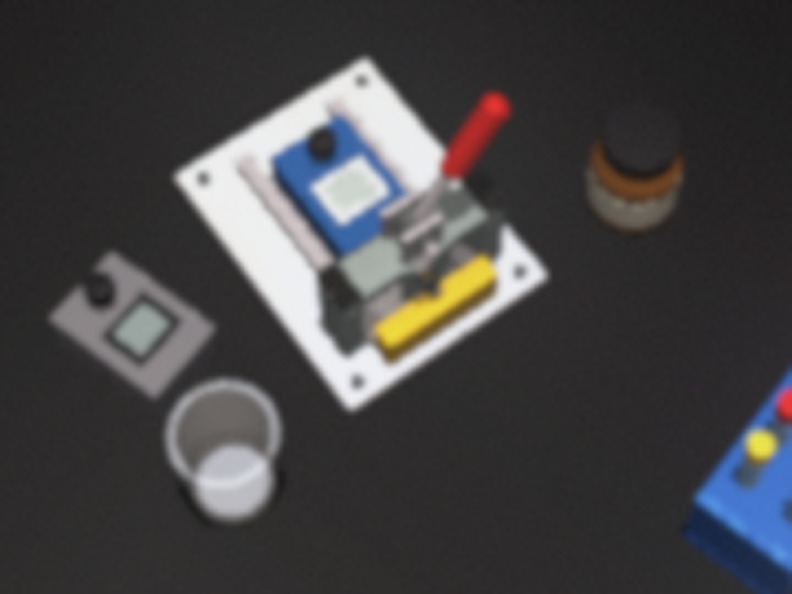

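View pics/side1c.png

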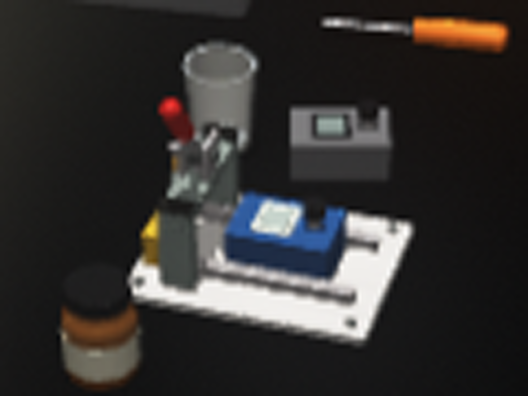

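Run:
```python
from h import *
yaw=np.radians(-14.8);C=np.array([.5633,-.0737]);ux=np.array([np.cos(yaw),np.sin(yaw)]);uy=np.array([-ux[1],ux[0]])
O=C+.015*ux;print("O",O)
def st(p):return np.array([(p[:2]-O)@ux,(p[:2]-O)@uy])*1000
for n,x0,y0,L in(("scene",165,190,[(273,160,.05),(338,117,.05),(322,133,.064),(378,327,.044),(490,258,.044),(496,107,.185)]),("side",175,145,[(345,207,.05),(332,250,.05),(316,202,.064),(170,108,.185)])):
    for u,v,z in L: print(n,u,v,z,st(ray(n,(u/4.4+x0,v/4.4+y0),z)))
for sx,sy,z in((-105,0,.052),(-45,0,.052),(47,120,.194),(47,0,.194)): print(sx,sy,O+sx/1000*ux+sy/1000*uy,z)
print(ux,uy)
```

```text
O [ 0.5778 -0.0775]
scene 273 160 0.05 [-68.4744 -30.4616]
scene 338 117 0.05 [-70.1775  23.3164]
scene 322 133 0.064 [-59.3411   3.4406]
scene 378 327 0.044 [ 68.2298 -42.2004]
scene 490 258 0.044 [71.7065 44.4313]
scene 496 107 0.185 [47.3049 61.8756]
side 345 207 0.05 [-72.3446 -32.9331]
side 332 250 0.05 [-78.3934  27.5351]
side 316 202 0.064 [-52.3106 -14.1525]
side 170 108 0.185 [46.5543 59.0154]
-105 0 [ 0.4763 -0.0507] 0.052
-45 0 [ 0.5343 -0.066 ] 0.052
47 120 [0.6539 0.0265] 0.194
47 0 [ 0.6232 -0.0895] 0.194
[ 0.9668 -0.2554] [0.2554 0.9668]
```

Call:
move_arm(
  rows=[
    {"delta_pos":[2,-3.5,0],"delta_rot":[0,0,0.23],"hand":0},
    {"delta_pos":[2,-3.5,0],"delta_rot":[0,0,0.23],"hand":0},
    {"delta_pos":[2,-3.5,0],"delta_rot":[0,0,0.23],"hand":0},
    {"delta_pos":[2,-3.5,0],"delta_rot":[0,0,0.23],"hand":0},
    {"delta_pos":[2,-3.5,0],"delta_rot":[0,0,0.23],"hand":0},
    {"delta_pos":[2,-3.5,0],"delta_rot":[0,0,0.23],"hand":0},
    {"delta_pos":[2,-3.5,0],"delta_rot":[0,0,0.23],"hand":0},
    {"delta_pos":[2,-3.5,0],"delta_rot":[0,0,0.23],"hand":0},
    {"delta_pos":[2,-3.5,0],"delta_rot":[0,0,0.23],"hand":0},
    {"delta_pos":[2,-3.5,0],"delta_rot":[0,0,0.23],"hand":0},
  ],
)

```text
t: 1.1
eef_pos: [0.3984, 0.2936, 0.2485]
ee_rot: [3.142, 0.0, -0.257]
force: [1.1, -0.2, -0.2]
width: 0.0133
```

Call:
move_arm(
  rows=[
    {"delta_pos":[0.8,-3.8,0],"delta_rot":[0,0,0],"hand":0},
    {"delta_pos":[0.8,-3.8,0],"delta_rot":[0,0,0],"hand":0},
    {"delta_pos":[0.8,-3.8,0],"delta_rot":[0,0,0],"hand":0},
    {"delta_pos":[0.8,-3.8,0],"delta_rot":[0,0,0],"hand":0},
    {"delta_pos":[0.8,-3.8,0],"delta_rot":[0,0,0],"hand":0},
    {"delta_pos":[0.8,-3.8,0],"delta_rot":[0,0,0],"hand":0},
    {"delta_pos":[0.8,-3.8,0],"delta_rot":[0,0,0],"hand":0},
    {"delta_pos":[0.8,-3.8,0],"delta_rot":[0,0,0],"hand":0},
    {"delta_pos":[0.8,-3.8,0],"delta_rot":[0,0,0],"hand":0},
    {"delta_pos":[0,0,0],"delta_rot":[0,0,0],"hand":0},
  ],
)

```text
t: 2.1
eef_pos: [0.47, -0.0501, 0.2481]
ee_rot: [3.141, 0.001, -0.262]
force: [-0.7, 0.4, -0.0]
width: 0.0001
```

Run:
```python
from h import *
from scipy.spatial.transform import Rotation as R
s=get_state();im=grab_frame("wrist");cv2.imwrite("pics/w1.png",im)
T=np.eye(4);T[:3,:3]=R.from_euler('xyz',s['ee_rot']).as_matrix();T[:3,3]=s['eef_pos'];T=T@camera_info("wrist")['T_tool_cam'];np.save("T1.npy",T)
```

```text
(no output)
```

View pics/w1.png

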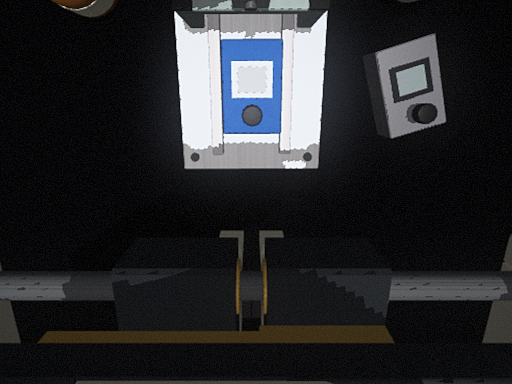

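```bash
python3 - <<'E'
from h import *
T=np.load("T1.npy");s=get_state();print(s['width'],s['eef_pos'])
Tt=camera_info("wrist")['T_tool_cam']
for p in((0,0,.022),(0.01,0,.022),(0,.021,.022),(0,0,0),(0,.021,-.02),(.01,0,-.03)):print(p,proj("wrist",p,Tt))
yaw=np.radians(-14.8);C=np.array([.5633,-.0737]);ux=np.array([np.cos(yaw),np.sin(yaw)]);uy=np.array([-ux[1],ux[0]]);O=C+.015*ux
def st(p):return np.array([(p[:2]-O)@ux,(p[:2]-O)@uy])*1000
for u,v,z in((185,168,.01),(318,168,.01),(222,133,.05),(282,133,.05),(252,116,.064)):print(u,v,st(ray("wrist",(u,v),z,T)))
E
python3 -c "
import cv2;im=cv2.imread('pics/w1.png')[200:384,100:400];cv2.imwrite('pics/w1c.png',cv2.convertScaleAbs(cv2.resize(im,None,fx=2.6,fy=2.6),alpha=2))"
```

```text
0.0004652441393717891 [ 0.4698 -0.0487  0.2481]
(0, 0, 0.022) [252.1519 246.1478]
(0.01, 0, 0.022) [252.1819 229.1439]
(0, 0.021, 0.022) [290.9418 246.1449]
(0, 0, 0) [252.3652 267.3767]
(0, 0.021, -0.02) [303.0225 292.4423]
(0.01, 0, -0.03) [252.8296 285.4246]
185 168 [-118.1268   77.5602]
318 168 [-118.6698  -80.653 ]
222 133 [-72.0905  28.8535]
282 133 [-72.2867 -32.8452]
252 116 [-54.1109  -1.9533]
```

View pics/w1c.png

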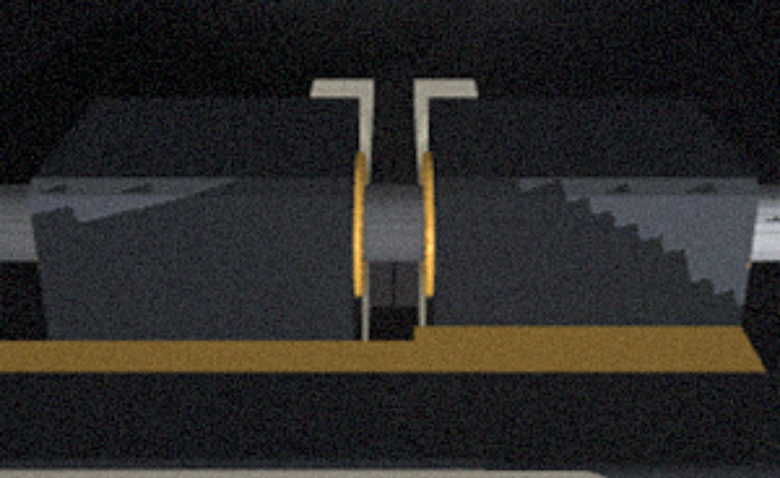

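Call:
move_arm(
  rows=[
    {"delta_pos":[0,0,-1.9],"delta_rot":[-0.38,-1.45,0],"hand":0},
    {"delta_pos":[0,0,-1.9],"delta_rot":[-0.38,-1.45,0],"hand":0},
    {"delta_pos":[0,0,-1.9],"delta_rot":[-0.38,-1.45,0],"hand":0},
    {"delta_pos":[0,0,-1.9],"delta_rot":[-0.38,-1.45,0],"hand":0},
    {"delta_pos":[0,0,-1.9],"delta_rot":[-0.38,-1.45,0],"hand":0},
    {"delta_pos":[0,0,-1.9],"delta_rot":[-0.38,-1.45,0],"hand":0},
    {"delta_pos":[0,0,-1.9],"delta_rot":[-0.38,-1.45,0],"hand":0},
    {"delta_pos":[0,0,-1.9],"delta_rot":[-0.38,-1.45,0],"hand":0},
    {"delta_pos":[0,0,-1.9],"delta_rot":[-0.38,-1.45,0],"hand":0},
    {"delta_pos":[0,0,-1.9],"delta_rot":[-0.38,-1.45,0],"hand":0},
  ],
)

```text
t: 3.15
eef_pos: [0.4781, -0.0461, 0.0683]
ee_rot: [-3.133, -0.243, -0.257]
force: [0.9, -1.8, 0.7]
width: 0.0001
```

```bash
cat >> h.py <<'E'
yaw=np.radians(-14.8);C=np.array([.5633,-.0737]);ux=np.array([np.cos(yaw),np.sin(yaw)]);uy=np.array([-ux[1],ux[0]]);O=C+.015*ux
def st(p):return np.array([(p[:2]-O)@ux,(p[:2]-O)@uy])*1000
E
python3 - <<'E'
from h import *
s=get_state();print(s['t'],st(s['eef_pos']),s['eef_pos'],s['ee_rot'],s['force'],s['q'])
im=grab_frame("side");cv2.imwrite("pics/s2.png",cv2.resize(im[100:260,150:400],None,fx=3,fy=3))
E
```

```text
3.15 [-104.4255    4.9174] [ 0.4781 -0.0461  0.0683] [-3.1335 -0.2431 -0.2567] [ 0.9235 -1.8296  0.7364] [ 0.3575  0.1302 -1.0172  0.5505 -0.2552  0.4353]
```

View pics/s2.png

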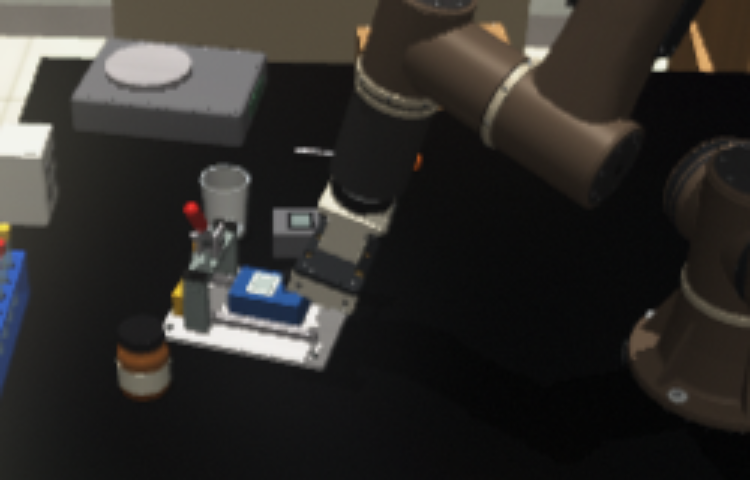

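The tilt drove joint 3 close to its limit. I'll undo most of it before going on.

Call:
move_arm(
  rows=[
    {"delta_pos":[0,0,0.2],"delta_rot":[0.2,0.9,0],"hand":0},
    {"delta_pos":[0,0,0.2],"delta_rot":[0.2,0.9,0],"hand":0},
    {"delta_pos":[0,0,0],"delta_rot":[0.2,0.9,0],"hand":0},
    {"delta_pos":[0,0,0],"delta_rot":[0.2,0.9,0],"hand":0},
    {"delta_pos":[0,0,0],"delta_rot":[0.2,0.9,0],"hand":0},
    {"delta_pos":[0,0,0],"delta_rot":[0.2,0.9,0],"hand":0},
    {"delta_pos":[0,0,0],"delta_rot":[0.2,0.9,0],"hand":0},
    {"delta_pos":[0,0,0],"delta_rot":[0.2,0.9,0],"hand":0},
    {"delta_pos":[0,0,0],"delta_rot":[0.2,0.9,0],"hand":0},
    {"delta_pos":[0,0,0],"delta_rot":[0.2,0.9,0],"hand":0},
  ],
)

```text
t: 4.2
eef_pos: [0.4768, -0.0481, 0.0723]
ee_rot: [3.141, -0.079, -0.256]
force: [-0.4, 0.5, -0.4]
width: 0.0001
```

```bash
cat > s.py <<'E'
from h import *
s=get_state();print(s['t'],st(s['eef_pos']),s['eef_pos'],s['ee_rot'],s['force'],s['q'])
E
python3 s.py
```

```text
4.2 [-105.2009    2.6644] [ 0.4768 -0.0481  0.0723] [ 3.1409 -0.0791 -0.2561] [-0.3921  0.4829 -0.3879] [ 0.3469  0.1978 -0.7298  0.0829 -0.5799  0.8998]
```

Call:
move_arm(
  rows=[
    {"delta_pos":[-0.02,-0.06,-0.4],"delta_rot":[0,0,0],"hand":0},
    {"delta_pos":[-0.02,-0.06,-0.4],"delta_rot":[0,0,0],"hand":0},
    {"delta_pos":[-0.02,-0.06,-0.4],"delta_rot":[0,0,0],"hand":0},
    {"delta_pos":[-0.02,-0.06,-0.4],"delta_rot":[0,0,0],"hand":0},
    {"delta_pos":[0,0,-0.4],"delta_rot":[0,0,0],"hand":0},
    {"delta_pos":[0.39,-0.1,0],"delta_rot":[0,0,0],"hand":0},
    {"delta_pos":[0.39,-0.1,0],"delta_rot":[0,0,0],"hand":0},
    {"delta_pos":[0.39,-0.1,0],"delta_rot":[0,0,0],"hand":0},
    {"delta_pos":[0.29,-0.08,0],"delta_rot":[0,0,0],"hand":0},
    {"delta_pos":[0.29,-0.08,0],"delta_rot":[0,0,0],"hand":0},
  ],
)

```text
t: 5.2
eef_pos: [0.4941, -0.0555, 0.0523]
ee_rot: [3.141, -0.081, -0.257]
force: [0.2, -0.7, -0.3]
width: 0.0004
```

```bash
python3 s.py
```

```text
5.2 [-86.5087  -0.0986] [ 0.4941 -0.0555  0.0523] [ 3.1409 -0.0808 -0.2568] [ 0.2087 -0.6537 -0.2924] [ 0.3172  0.257  -0.7147  0.0874 -0.5333  0.9229]
```

Next, push along the channel at 3–4 mm per row.

Call:
move_arm(
  rows=[
    {"delta_pos":[0.39,-0.1,0],"delta_rot":[0,0,0],"hand":0},
    {"delta_pos":[0.39,-0.1,0],"delta_rot":[0,0,0],"hand":0},
    {"delta_pos":[0.39,-0.1,0],"delta_rot":[0,0,0],"hand":0},
    {"delta_pos":[0.39,-0.1,0],"delta_rot":[0,0,0],"hand":0},
    {"delta_pos":[0.39,-0.1,0],"delta_rot":[0,0,0],"hand":0},
    {"delta_pos":[0.39,-0.1,0],"delta_rot":[0,0,0],"hand":0},
    {"delta_pos":[0.39,-0.1,0],"delta_rot":[0,0,0],"hand":0},
    {"delta_pos":[0.39,-0.1,0],"delta_rot":[0,0,0],"hand":0},
    {"delta_pos":[0.39,-0.1,0],"delta_rot":[0,0,0],"hand":0},
    {"delta_pos":[0.39,-0.1,0],"delta_rot":[0,0,0],"hand":0},
  ],
)

```text
t: 6.2
eef_pos: [0.5331, -0.0655, 0.0522]
ee_rot: [3.141, -0.081, -0.257]
force: [-1.3, -0.4, -1.3]
width: 0.0004
```

```bash
python3 s.py
```

```text
6.2 [-46.3235   0.1628] [ 0.5331 -0.0655  0.0522] [ 3.1408 -0.0806 -0.2566] [-1.2611 -0.3874 -1.2854] [ 0.2711  0.3115 -0.6238  0.0768 -0.5676  0.9796]
```

Call:
move_arm(
  rows=[
    {"delta_pos":[0.1,-0.025,0],"delta_rot":[0,0,0],"hand":0},
    {"delta_pos":[0.1,-0.025,0],"delta_rot":[0,0,0],"hand":0},
    {"delta_pos":[0.1,-0.025,0],"delta_rot":[0,0,0],"hand":0},
    {"delta_pos":[0.1,-0.025,0],"delta_rot":[0,0,0],"hand":0},
    {"delta_pos":[0.1,-0.025,0],"delta_rot":[0,0,0],"hand":0},
    {"delta_pos":[0.1,-0.025,0],"delta_rot":[0,0,0],"hand":0},
    {"delta_pos":[0.1,-0.025,0],"delta_rot":[0,0,0],"hand":0},
    {"delta_pos":[0.1,-0.025,0],"delta_rot":[0,0,0],"hand":0},
    {"delta_pos":[0,0,0],"delta_rot":[0,0,0],"hand":0},
    {"delta_pos":[0,0,0],"delta_rot":[0,0,0],"hand":0},
  ],
)

```text
t: 7.2
eef_pos: [0.541, -0.0675, 0.0523]
ee_rot: [3.141, -0.081, -0.257]
force: [0.1, 0.2, 0.1]
width: 0.0004
```

```bash
python3 s.py
```

```text
7.2 [-38.2034   0.3329] [ 0.541  -0.0675  0.0523] [ 3.1409 -0.081  -0.2566] [0.0806 0.2317 0.0623] [ 0.263   0.3219 -0.6055  0.075  -0.5746  0.9896]
```

Call:
move_arm(
  rows=[
    {"delta_pos":[0.05,-0.013,0],"delta_rot":[0,0,0],"hand":0},
    {"delta_pos":[0.05,-0.013,0],"delta_rot":[0,0,0],"hand":0},
    {"delta_pos":[0.05,-0.013,0],"delta_rot":[0,0,0],"hand":0},
    {"delta_pos":[0.05,-0.013,0],"delta_rot":[0,0,0],"hand":0},
    {"delta_pos":[0.05,-0.013,0],"delta_rot":[0,0,0],"hand":0},
    {"delta_pos":[0.05,-0.013,0],"delta_rot":[0,0,0],"hand":0},
    {"delta_pos":[0,0,0],"delta_rot":[0,0,0],"hand":0},
    {"delta_pos":[0,0,0],"delta_rot":[0,0,0],"hand":0},
    {"delta_pos":[0,0,0],"delta_rot":[0,0,0],"hand":0},
    {"delta_pos":[0,0,0],"delta_rot":[0,0,0],"hand":0},
  ],
)

```text
t: 8.2
eef_pos: [0.5426, -0.0682, 0.052]
ee_rot: [3.14, -0.079, -0.257]
force: [-6.5, 4.7, 5.4]
width: 0.0004
```

```bash
python3 s.py
python3 - <<'E'
from h import *
im=grab_frame("scene");cv2.imwrite("pics/c3.png",cv2.resize(im[190:325,165:345],None,fx=4.4,fy=4.4,interpolation=cv2.INTER_CUBIC))
im=grab_frame("side");cv2.imwrite("pics/s3.png",cv2.resize(im[145:235,175:295],None,fx=6,fy=6,interpolation=cv2.INTER_CUBIC))
E
```

```text
8.2 [-36.4708   0.0639] [ 0.5426 -0.0682  0.052 ] [ 3.1402 -0.0787 -0.2568] [-6.4995  4.6643  5.3862] [ 0.2604  0.3256 -0.5995  0.0733 -0.5791  0.9935]
```

View pics/c3.png

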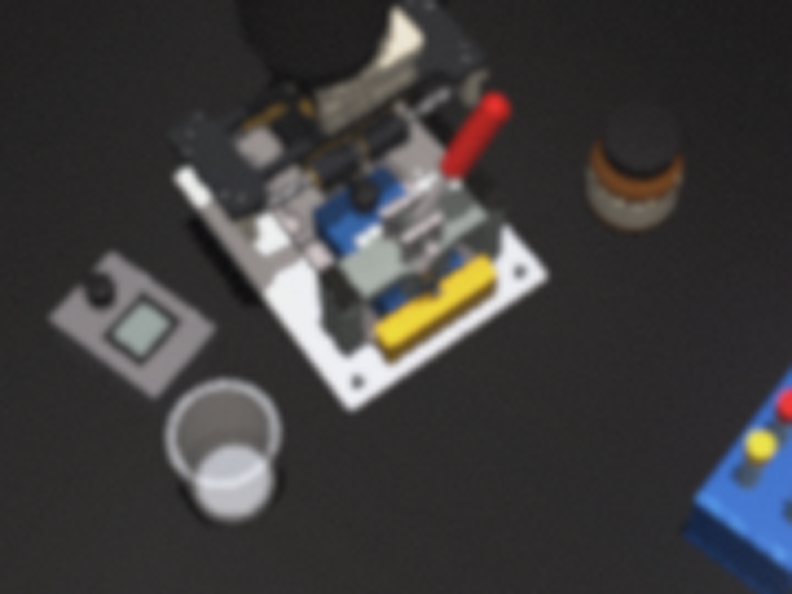

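View pics/s3.png

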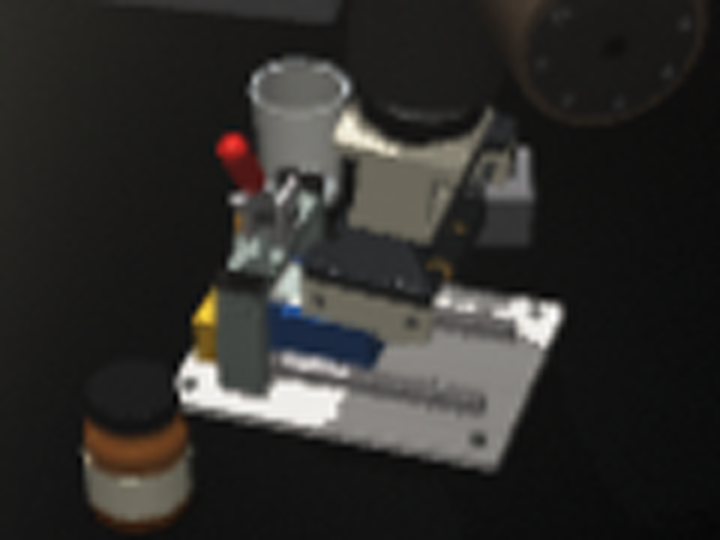

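The scene view shows the blue block's front right up against the yellow stop at about (420,290). The force has risen to about 8 N where home was expected. One more small nudge will confirm it.

Call:
move_arm(
  rows=[
    {"delta_pos":[0.05,-0.013,0],"delta_rot":[0,0,0],"hand":0},
    {"delta_pos":[0.05,-0.013,0],"delta_rot":[0,0,0],"hand":0},
    {"delta_pos":[0,0,0],"delta_rot":[0,0,0],"hand":0},
    {"delta_pos":[0,0,0],"delta_rot":[0,0,0],"hand":0},
    {"delta_pos":[0,0,0],"delta_rot":[0,0,0],"hand":0},
    {"delta_pos":[0,0,0],"delta_rot":[0,0,0],"hand":0},
    {"delta_pos":[0,0,0],"delta_rot":[0,0,0],"hand":0},
    {"delta_pos":[0,0,0],"delta_rot":[0,0,0],"hand":0},
    {"delta_pos":[0,0,0],"delta_rot":[0,0,0],"hand":0},
    {"delta_pos":[0,0,0],"delta_rot":[0,0,0],"hand":0},
  ],
)

```text
t: 9.3
eef_pos: [0.5426, -0.0683, 0.0519]
ee_rot: [3.14, -0.077, -0.257]
force: [-10.3, 7.5, 7.5]
width: 0.0006
```

```bash
python3 s.py
```

```text
9.3 [-36.3586  -0.0877] [ 0.5426 -0.0683  0.0519] [ 3.1399 -0.0773 -0.2571] [-10.2896   7.4927   7.5194] [ 0.2597  0.3266 -0.5978  0.0722 -0.5812  0.9948]
```

Call:
move_arm(
  rows=[
    {"delta_pos":[-0.3,0.08,0],"delta_rot":[0,0,0],"hand":0},
    {"delta_pos":[-0.6,0.16,0],"delta_rot":[0,0,0],"hand":0},
    {"delta_pos":[-0.9,0.24,0],"delta_rot":[0,0,0],"hand":0},
    {"delta_pos":[-0.9,0.24,0],"delta_rot":[0,0,0],"hand":0},
    {"delta_pos":[0,0,2],"delta_rot":[0.15,0.6,0],"hand":0},
    {"delta_pos":[0,0,4],"delta_rot":[0.2,0.75,0],"hand":0},
    {"delta_pos":[0,0,4.5],"delta_rot":[0.2,0.75,0],"hand":0},
    {"delta_pos":[0,0,4.5],"delta_rot":[0.2,0.75,0],"hand":0},
    {"delta_pos":[0,0,4.5],"delta_rot":[0.2,0.75,0],"hand":0},
    {"delta_pos":[0,0,4.5],"delta_rot":[0.2,0.75,0],"hand":0},
  ],
)

```text
t: 10.3
eef_pos: [0.5167, -0.0613, 0.2943]
ee_rot: [3.141, -0.002, -0.256]
force: [2.1, 0.7, -0.6]
width: 0.0005
```

```bash
python3 s.py
python3 - <<'E'
from h import *
from scipy.spatial.transform import Rotation as R
s=get_state();im=grab_frame("wrist");cv2.imwrite("pics/w4.png",im)
T=np.eye(4);T[:3,:3]=R.from_euler('xyz',s['ee_rot']).as_matrix();T[:3,3]=s['eef_pos'];T=T@camera_info("wrist")['T_tool_cam'];np.save("T4.npy",T)
print(O+.047*ux+.125*uy)
E
```

```text
10.3 [-63.2433   0.127 ] [ 0.5167 -0.0613  0.2943] [ 3.1413 -0.0021 -0.2565] [ 2.0918  0.7335 -0.566 ] [ 0.2605  0.0727 -0.2538  0.0014 -1.2426  1.0534]
[0.6552 0.0313]
```

View pics/w4.png

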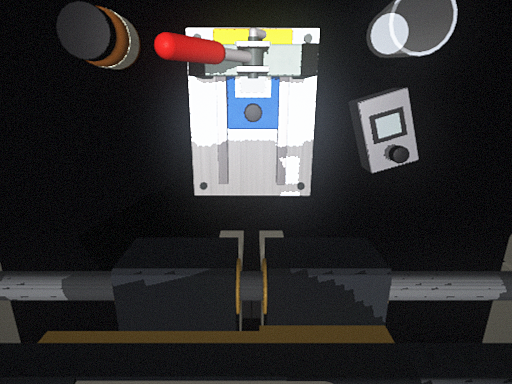

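Call:
move_arm(
  rows=[
    {"delta_pos":[2.75,1.85,0],"delta_rot":[0,0,0],"hand":0},
    {"delta_pos":[2.75,1.85,0],"delta_rot":[0,0,0],"hand":0},
    {"delta_pos":[2.75,1.85,0],"delta_rot":[0,0,0],"hand":0},
    {"delta_pos":[2.75,1.85,0],"delta_rot":[0,0,0],"hand":0},
    {"delta_pos":[2.75,1.85,0],"delta_rot":[0,0,0],"hand":0},
    {"delta_pos":[0,0,-1.9],"delta_rot":[0,0,0],"hand":0},
    {"delta_pos":[0,0,-2],"delta_rot":[0,0,0],"hand":0},
    {"delta_pos":[0,0,-2],"delta_rot":[0,0,0],"hand":0},
    {"delta_pos":[0,0,-2],"delta_rot":[0,0,0],"hand":0},
    {"delta_pos":[0,0,-1.9],"delta_rot":[0,0,0],"hand":0},
  ],
)

```text
t: 11.35
eef_pos: [0.6544, 0.0313, 0.1931]
ee_rot: [3.141, -0.002, -0.257]
force: [0.8, -0.1, 0.2]
width: 0.0006
```

```bash
python3 s.py
python3 - <<'E'
from h import *
T=np.load("T4.npy")
print([st(ray("wrist",p,.05,T)) for p in((229,128),(278,129))], st(ray("wrist",(168,46),.19,T)))
for n,b in(("scene",(165,190,345,325)),("side",(140,100,300,220))):
    im=grab_frame(n);x0,y0,x1,y1=b;cv2.imwrite(f"pics/{n}5.png",cv2.resize(im[y0:y1,x0:x1],None,fx=4.4,fy=4.4,interpolation=cv2.INTER_CUBIC))
E
```

```text
11.35 [ 46.258  124.8278] [0.6544 0.0313 0.1931] [ 3.1406 -0.0016 -0.2566] [ 0.8147 -0.0537  0.1887] [ 0.3459  0.3632 -0.1127  0.0019 -1.0941  0.9674]
[array([-23.4392,  26.1555]), array([-24.4615, -31.0043])] [46.6356 57.7907]
```

View pics/scene5.png

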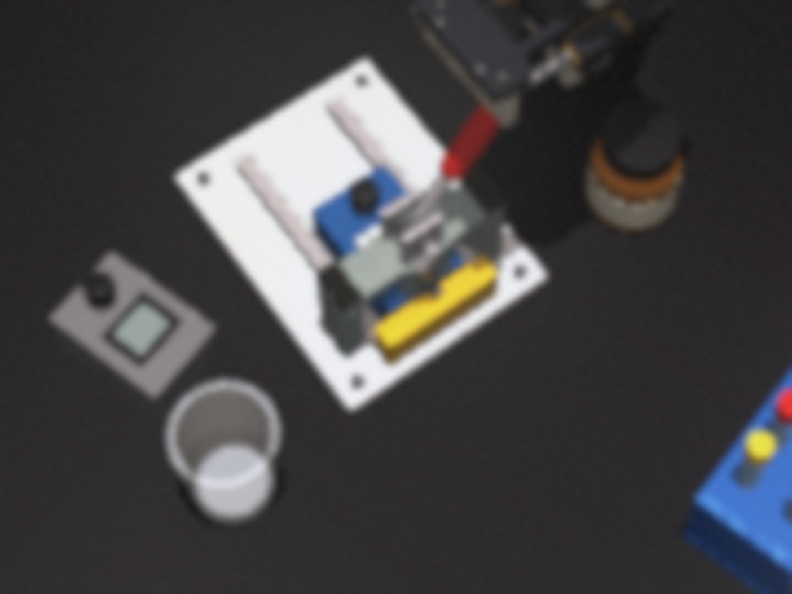

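View pics/side5.png

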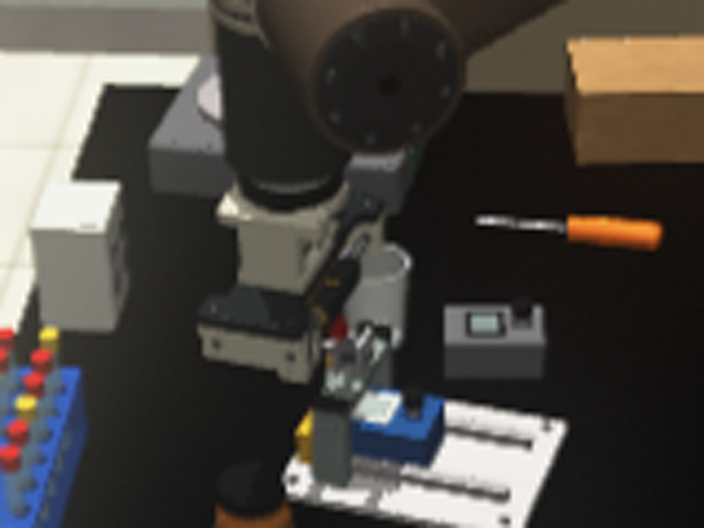

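The side view shows the fingers on the lever's +y side, and the cassette still home (rear face at about -24 mm). Next is the lever, pushed toward station -y.

Call:
move_arm(
  rows=[
    {"delta_pos":[-0.15,-0.58,0],"delta_rot":[0,0,0],"hand":0},
    {"delta_pos":[-0.15,-0.58,0],"delta_rot":[0,0,0],"hand":0},
    {"delta_pos":[-0.15,-0.58,0],"delta_rot":[0,0,0],"hand":0},
    {"delta_pos":[-0.13,-0.48,0],"delta_rot":[0,0,0],"hand":0},
    {"delta_pos":[-0.13,-0.48,0],"delta_rot":[0,0,0],"hand":0},
    {"delta_pos":[-0.1,-0.39,0],"delta_rot":[0,0,0],"hand":0},
    {"delta_pos":[-0.1,-0.39,0],"delta_rot":[0,0,0],"hand":0},
    {"delta_pos":[-0.1,-0.39,0],"delta_rot":[0,0,0],"hand":0},
    {"delta_pos":[-0.1,-0.39,0],"delta_rot":[0,0,0],"hand":0},
    {"delta_pos":[-0.1,-0.39,0],"delta_rot":[0,0,0],"hand":0},
  ],
)

```text
t: 12.45
eef_pos: [0.6452, -0.0126, 0.1961]
ee_rot: [-3.137, -0.007, -0.255]
force: [3.6, 13.7, 8.6]
width: 0.0004
```

```bash
python3 s.py
python3 - <<'E'
from h import *
for n,b in(("scene",(165,190,345,325)),):
    im=grab_frame(n);x0,y0,x1,y1=b;cv2.imwrite(f"pics/{n}6.png",cv2.resize(im[y0:y1,x0:x1],None,fx=4.4,fy=4.4,interpolation=cv2.INTER_CUBIC))
E
```

```text
12.45 [48.5937 80.0269] [ 0.6452 -0.0126  0.1961] [-3.1369 -0.0067 -0.2555] [ 3.5978 13.7158  8.5606] [ 0.2819  0.3421 -0.1361 -0.0007 -1.0845  1.0338]
```

View pics/scene6.png

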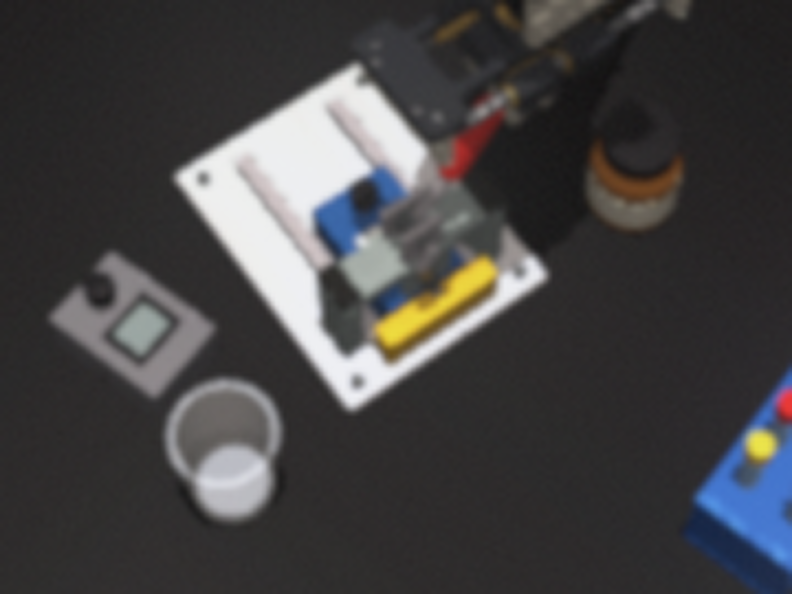

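The lever has barely moved. Friction on the rising tip pushes the finger up (8.6 N), so I'll follow the arc upward while pushing.

Call:
move_arm(
  rows=[
    {"delta_pos":[-0.08,-0.3,0.3],"delta_rot":[0,0,0],"hand":0},
    {"delta_pos":[-0.1,-0.39,0.27],"delta_rot":[0,0,0],"hand":0},
    {"delta_pos":[-0.1,-0.39,0.24],"delta_rot":[0,0,0],"hand":0},
    {"delta_pos":[-0.1,-0.39,0.2],"delta_rot":[0,0,0],"hand":0},
    {"delta_pos":[-0.1,-0.39,0.2],"delta_rot":[0,0,0],"hand":0},
    {"delta_pos":[0,0,0],"delta_rot":[0,0,0],"hand":0},
    {"delta_pos":[0,0,0],"delta_rot":[0,0,0],"hand":0},
    {"delta_pos":[0,0,0],"delta_rot":[0,0,0],"hand":0},
    {"delta_pos":[0,0,0],"delta_rot":[0,0,0],"hand":0},
    {"delta_pos":[0,0,0],"delta_rot":[0,0,0],"hand":0},
  ],
)

```text
t: 13.5
eef_pos: [0.6402, -0.0328, 0.2078]
ee_rot: [-3.14, -0.006, -0.256]
force: [1.0, 5.4, 4.5]
width: 0.0005
```

```bash
python3 s.py
python3 - <<'E'
from h import *
for n,b in(("scene",(225,190,315,260)),("side",(180,130,260,200))):
    im=grab_frame(n);x0,y0,x1,y1=b;cv2.imwrite(f"pics/{n}7.png",cv2.resize(im[y0:y1,x0:x1],None,fx=8,fy=8,interpolation=cv2.INTER_CUBIC))
E
```

```text
13.5 [48.8522 59.1877] [ 0.6402 -0.0328  0.2078] [-3.1397 -0.0061 -0.2556] [1.0382 5.3921 4.5469] [ 0.2535  0.3271 -0.1309  0.0015 -1.1066  1.061 ]
```

View pics/scene7.png

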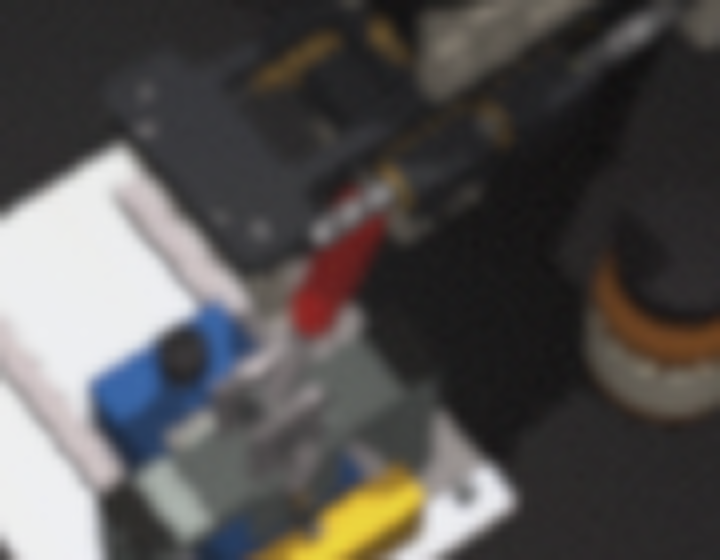

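View pics/side7.png

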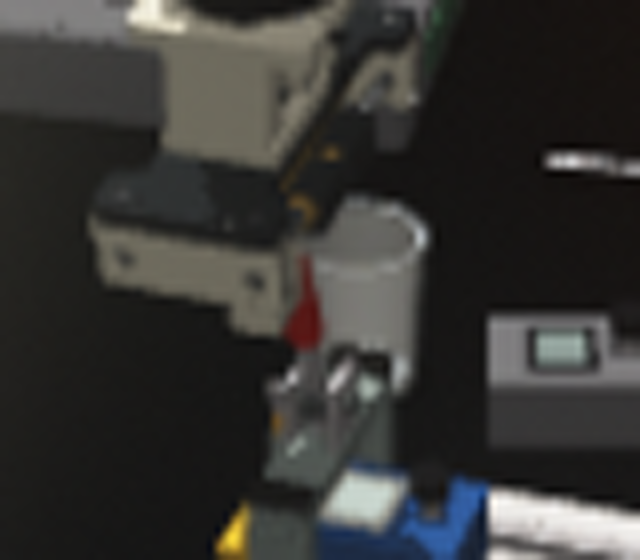

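The lever is swinging: the handle is nearer upright in both views and the force is down to 7 N. Continuing over the dead point.

Call:
move_arm(
  rows=[
    {"delta_pos":[-0.1,-0.39,0.15],"delta_rot":[0,0,0],"hand":0},
    {"delta_pos":[-0.1,-0.39,0.13],"delta_rot":[0,0,0],"hand":0},
    {"delta_pos":[-0.1,-0.39,0.1],"delta_rot":[0,0,0],"hand":0},
    {"delta_pos":[-0.1,-0.39,0.08],"delta_rot":[0,0,0],"hand":0},
    {"delta_pos":[-0.1,-0.39,0.05],"delta_rot":[0,0,0],"hand":0},
    {"delta_pos":[-0.1,-0.39,0.03],"delta_rot":[0,0,0],"hand":0},
    {"delta_pos":[-0.1,-0.39,0],"delta_rot":[0,0,0],"hand":0},
    {"delta_pos":[-0.1,-0.39,0],"delta_rot":[0,0,0],"hand":0},
    {"delta_pos":[-0.1,-0.39,0],"delta_rot":[0,0,0],"hand":0},
    {"delta_pos":[-0.1,-0.39,0],"delta_rot":[0,0,0],"hand":0},
  ],
)

```text
t: 14.6
eef_pos: [0.6278, -0.0735, 0.2114]
ee_rot: [3.14, -0.001, -0.257]
force: [0.1, -0.7, -0.0]
width: 0.0003
```

```bash
python3 s.py
python3 - <<'E'
from h import *
for n,b in(("scene",(225,190,315,260)),("side",(180,130,260,200))):
    im=grab_frame(n);x0,y0,x1,y1=b;cv2.imwrite(f"pics/{n}8.png",cv2.resize(im[y0:y1,x0:x1],None,fx=8,fy=8,interpolation=cv2.INTER_CUBIC))
E
```

```text
14.6 [47.3587 16.6422] [ 0.6278 -0.0735  0.2114] [ 3.1404 -0.0011 -0.257 ] [ 0.1492 -0.7039 -0.0239] [ 0.1926  0.3135 -0.1421  0.0017 -1.1147  1.1205]
```

View pics/scene8.png

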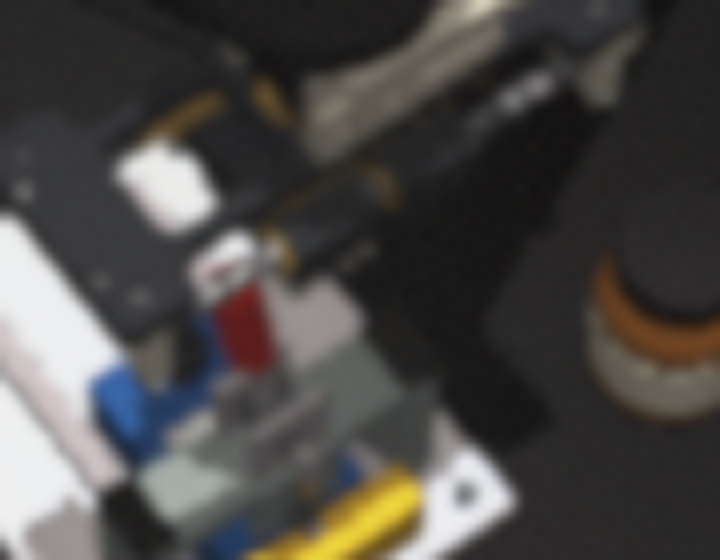

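View pics/side8.png

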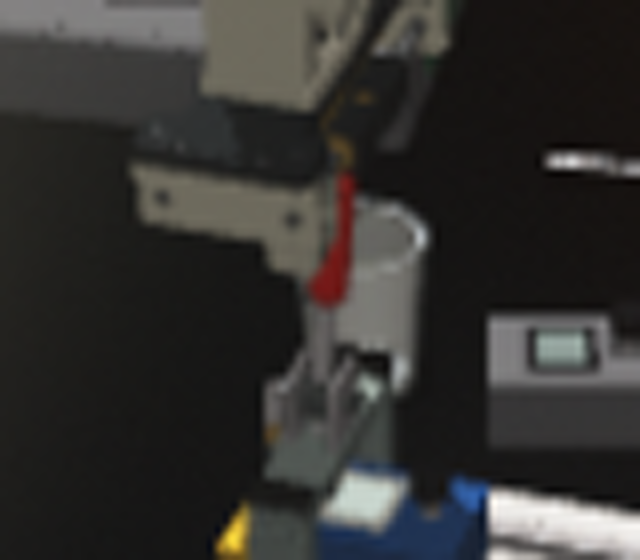

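The handle is now about upright and the force has dropped to nearly zero. Pushing on past it.

Call:
move_arm(
  rows=[
    {"delta_pos":[-0.1,-0.39,0],"delta_rot":[0,0,0],"hand":0},
    {"delta_pos":[-0.1,-0.39,0],"delta_rot":[0,0,0],"hand":0},
    {"delta_pos":[-0.1,-0.39,0],"delta_rot":[0,0,0],"hand":0},
    {"delta_pos":[-0.1,-0.39,0],"delta_rot":[0,0,0],"hand":0},
    {"delta_pos":[-0.1,-0.39,0],"delta_rot":[0,0,0],"hand":0},
    {"delta_pos":[-0.1,-0.39,0],"delta_rot":[0,0,0],"hand":0},
    {"delta_pos":[-0.1,-0.39,0],"delta_rot":[0,0,0],"hand":0},
    {"delta_pos":[0,0,0],"delta_rot":[0,0,0],"hand":0},
    {"delta_pos":[0,0,0],"delta_rot":[0,0,0],"hand":0},
    {"delta_pos":[0,0,0],"delta_rot":[0,0,0],"hand":0},
  ],
)

```text
t: 15.7
eef_pos: [0.6214, -0.1001, 0.2118]
ee_rot: [3.141, -0.002, -0.257]
force: [-0.2, -0.3, -0.2]
width: 0.0006
```

```bash
python3 s.py
python3 - <<'E'
from h import *
for n,b in(("scene",(205,190,315,270)),("side",(180,130,260,200))):
    im=grab_frame(n);x0,y0,x1,y1=b;cv2.imwrite(f"pics/{n}9.png",cv2.resize(im[y0:y1,x0:x1],None,fx=7,fy=7,interpolation=cv2.INTER_CUBIC))
E
```

```text
15.7 [ 47.8763 -10.6886] [ 0.6214 -0.1001  0.2118] [ 3.1409 -0.0021 -0.2566] [-0.2126 -0.2956 -0.2381] [ 0.1508  0.3082 -0.1487  0.0016 -1.1122  1.1627]
```

View pics/scene9.png

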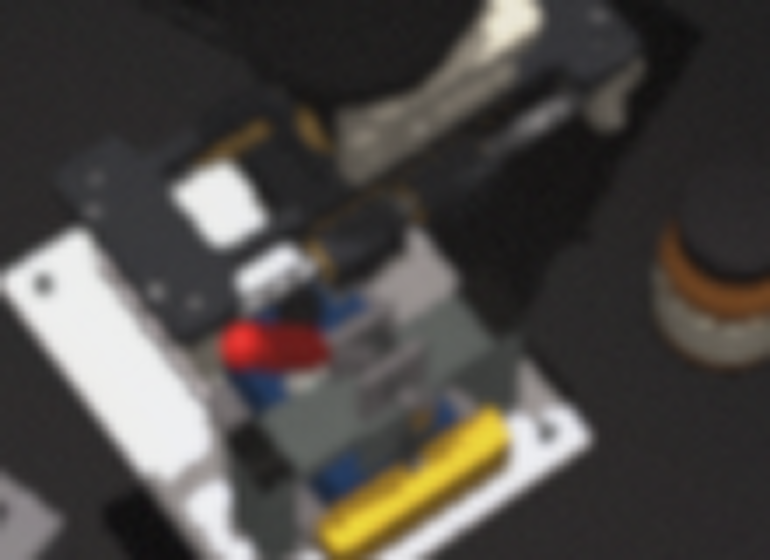

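View pics/side9.png

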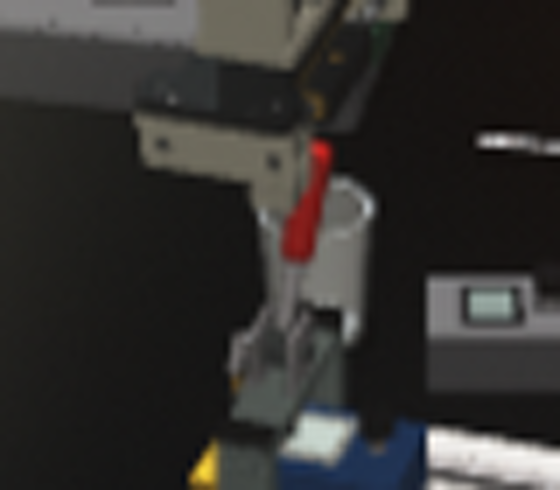

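It's thrown over: the tip is now on the -y side, at about (240,239) in the full scene picture. I'll retreat toward +y and up, then check.

Call:
move_arm(
  rows=[
    {"delta_pos":[0.25,0.95,0],"delta_rot":[0,0,0],"hand":0},
    {"delta_pos":[0.4,1.5,0.5],"delta_rot":[0,0,0],"hand":0},
    {"delta_pos":[0.4,1.5,3],"delta_rot":[0,0,0],"hand":0},
    {"delta_pos":[0,2,4],"delta_rot":[0,0,0],"hand":0},
    {"delta_pos":[-1,3,2],"delta_rot":[0,0,0],"hand":0},
    {"delta_pos":[-1,3.5,0],"delta_rot":[0,0,0],"hand":0},
    {"delta_pos":[-1,3.5,0],"delta_rot":[0,0,0],"hand":0},
    {"delta_pos":[-1,3.5,0],"delta_rot":[0,0,0],"hand":0},
    {"delta_pos":[-1,3.5,0],"delta_rot":[0,0,0],"hand":0},
    {"delta_pos":[0,0,0],"delta_rot":[0,0,0],"hand":0},
  ],
)

```text
t: 16.8
eef_pos: [0.5809, 0.134, 0.3073]
ee_rot: [-3.141, -0.003, -0.252]
force: [-0.5, 0.1, -0.3]
width: -0.0001
```

```bash
python3 s.py
python3 - <<'E'
from h import *
for n,b,o in(("scene",(165,190,345,325),(4.4)),("side",(175,145,295,235),5)):
    im=grab_frame(n);cv2.imwrite(f"pics/{n}10f.png",im);x0,y0,x1,y1=b;cv2.imwrite(f"pics/{n}10.png",cv2.resize(im[y0:y1,x0:x1],None,fx=o,fy=o,interpolation=cv2.INTER_CUBIC))
E
```

```text
16.8 [-51.0641 205.2807] [0.5809 0.134  0.3073] [-3.1411 -0.0025 -0.2523] [-0.5322  0.1406 -0.2606] [ 0.5552  0.1961 -0.0787  0.0015 -1.2939  0.7629]
```

View pics/scene10.png

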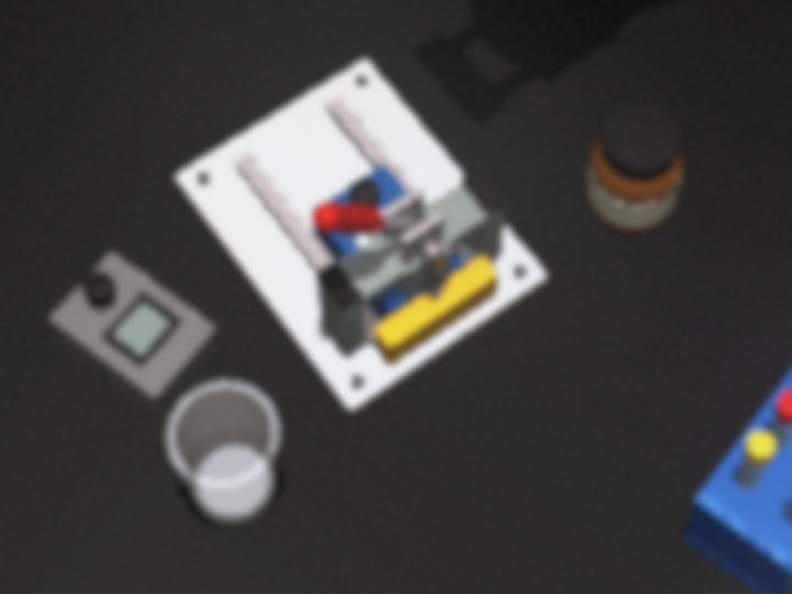

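View pics/side10.png

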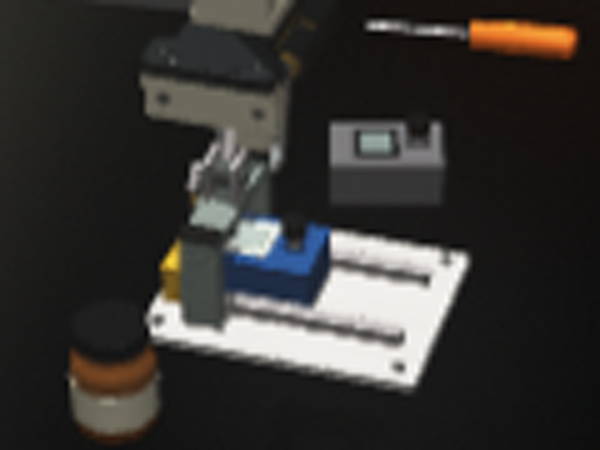

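Run:
```python
from h import *
im=cv2.imread("pics/scene10f.png")
for a in(1.0,1.1,1.2,1.3):
    t=.65-a;p=O+.047*ux+.1*np.sin(t)*uy;u=proj("scene",[*p,.105+.1*np.cos(t)]);print(a,(u-[165,190])*4.4)
# open check vs first picture tip (496,107)
p=O+.047*ux+.061*uy;print("open",(proj("scene",[*p,.185])-[165,190])*4.4)
for u,v in((315,208),(380,168)):print(st(ray("scene",(u/4.4+165,v/4.4+190),.05)))
print([st(ray("side",(u/5+175,v/5+145),.05)) for u,v in((330,228),(318,268))])
d=cv2.absdiff(im,cv2.imread("pics/scene1.png")).max(2)
print([(b.tolist()) for b in cv2.connectedComponentsWithStats((d>50).astype(np.uint8))[2][1:] if b[4]>15])
```

```text
1.0 [363.5613 179.249 ]
1.1 [350.61   190.8442]
1.2 [338.333  202.7773]
1.3 [326.8802 214.9001]
open [494.5251 107.3891]
[-22.4422 -28.1633]
[-21.6057  23.4941]
[array([-25.7783, -28.1095]), array([-31.8672,  21.6808])]
[[71, 0, 5, 21, 65], [125, 0, 13, 60, 618], [99, 4, 5, 31, 98], [72, 28, 6, 43, 133], [98, 36, 9, 26, 159], [327, 37, 10, 12, 24], [287, 39, 37, 14, 123], [288, 61, 40, 22, 394], [321, 89, 11, 12, 79], [316, 100, 19, 17, 211], [303, 105, 11, 16, 124], [135, 108, 16, 18, 40], [335, 109, 6, 9, 21], [106, 117, 24, 12, 79], [314, 117, 8, 13, 70], [164, 128, 6, 6, 28], [265, 129, 21, 20, 60], [290, 132, 11, 13, 66], [261, 211, 20, 29, 215], [226, 216, 28, 30, 478], [243, 246, 12, 7, 45], [249, 255, 8, 7, 37]]
```

View pics/scene10f.png

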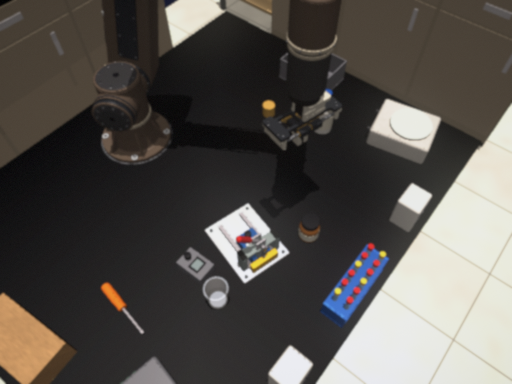

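View pics/side10f.png

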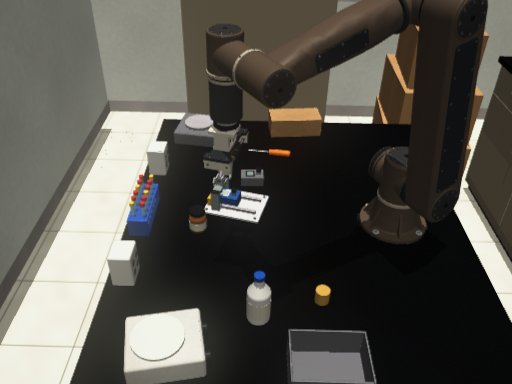

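The side view has the reagent (258,298), weight (322,295), jar (197,219) and spare (252,177) exactly where they started. The lever is locked and the arm is clear of everything.

```bash
python3 -c "
from station import *
print(job_done())"
```

```text
the job is handed in; nothing more can be done
None
```

The cassette is home against the yellow stop, and the red lever is over in lock. I handed the job in at about 17 s of the 45 s, with the robot touching nothing.

**Cassette:** With closed fingertips I pushed it about 46 mm along the channel. At the expected home position the force rose to about 13 N with almost no further movement. I never lifted it.

**Lever:** My first straight push nearly stalled on friction at about 16 N. Following the handle's arc upward brought it upright, and it then snapped over on its own.

**Last checks:**
- **Lever angle:** the tip appears within a pixel or two of where 1.30 rad (locked) should put it.
- **Cassette position:** I read its rear face at −22 to −32 mm by eye from blurred corners, against −25 mm for home. The −32 mm came from a side-view corner that also read about 8 mm too far back before the push. The force at the stop is the stronger evidence.
- **Presser:** I couldn't see the pad under the bridge, so I judge it by the lever's locked position.
- **Other things on the bench:** they look unmoved in the camera views.
- **Joint limit:** while tilting the tool early on, joint 3 came within 0.003 rad of its limit (−1.017 of −1.02). I backed off straight away, and no reading I took showed it past the limit.

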